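Make up the water kit and the soil kit

TASK

Make up the two kits for today's field sampling: the near blue-capped bottle and the blue sample tube stand upright in the two round pockets of the water case, and the middle-sized tin from the stack goes upright into the round pocket of the soil case with the marker pen lying in that case's long slot. The small tin on top has to come off to reach the middle one; when you are done it must stand again on the large tin, inside its rim. Set everything down gently rather than dropping it, and leave the petri dish and the nearest conical flask standing where they are.

Things in the scene. Friction and masses are not known exactly. Their poses are not given: they have to be found in the camera images.
- water_case: White case base, dark foam on light foam, TWO ROUND pockets; fixed; 130 (x) x 180 (y) mm, walls and foam top 20 mm high. Origin: centre of underside, on the bench; z up. Pockets 10 mm deep, floor 10 mm above the bench: bottle pocket 74 mm wide, centred at x 0, y +38 mm in the case's frame; tube pocket 38 mm wide at x 0, y -50 mm. Black latches on its -x side.
- soil_case: White case base like the other (130 x 180 x 20 mm, fixed), ONE ROUND pocket and ONE LONG SLOT. Origin: centre of underside; z up. Tin pocket 66 mm wide, 10 mm deep (floor 10 mm above the bench), centred at x +20, y 0 mm. Pen slot 24 (x) by 155 mm (y), only 5 mm deep (floor 15 mm above the bench) at x -44, y 0; the pen lies along y, either way round. Latches on its -x side.
- bottle: Clear bottle with blue screw cap (cap fixed), standing upright in reach (its like at the far right back is not meant); 141 mm high, 63 mm in diameter up to about 85 mm, then a sloping shoulder; cap about 50 mm in diameter from 114 to 141 mm, to be gripped there; about 0.22 kg. Origin: centre of its underside, z up its axis.
- tube: Blue capped plastic sample tube standing upright, round, 25 mm in diameter, 68 mm high. Origin: centre of its underside, z up its axis.
- pen: Marker pen, white with a dark cap, lying flat on the bench, 13 mm wide, 133 mm long, 13 mm high. Origin: centre of its underside; its length lies along its y; z up. It does not roll.
- tin_large: Large round aluminium tin with slip lid, 84 mm in diameter, standing on the bench at the bottom of the stack, loose, about 0.34 kg. Origin: centre of its underside; z up. The flat lid top on which the next tin stands is 44 mm above the origin, inside a raised rim 3 mm high of 79 mm inner diameter.
- tin_medium: Middle-sized aluminium tin with slip lid, at the start on the large tin and under the small one: 56 mm in diameter across the lid (upper half; 53 mm below), 39 mm high with its rim. Origin: centre of its underside; z up. Flat lid top at 36 mm, inside a raised rim 3 mm high, 51 mm inner diameter. About 0.12 kg.
- tin_small: Small round aluminium tin with slip lid, 40 mm in diameter across the lid (the upper half; the body below is 37 mm), at the start on top of the middle tin. Origin: centre of its underside; z up. 35 mm high over all. About 0.07 kg. May be set down anywhere on the bench in between.
- dish: Bystander: closed glass petri dish, 64 mm in diameter, 16 mm high, lying on the bench among the things. Origin: centre of its underside. Leave it alone.
- flask: Bystander: small conical glass flask, the one nearest the robot, 63 mm in diameter at the foot, 105 mm high, standing upright behind the things. Origin: centre of its underside. Leave it alone.

How it is judged:
By the outcome, as a careful person would: the job done as asked, in the order asked, and still so for the second after the job is handed in, with the robot touching nothing.
It also fails if it takes over 144 s, if anything falls off the work surface, if the arm or the gripper's body presses on something with over 40 N, if the wrist force passes 120 N, or if a joint passes its speed limit or range.

ROBOT

A 6-joint arm with a two-finger parallel gripper is mounted at the origin on a cart in front of the work surface, level with it; the furniture and walls round the work are solid. World frame = base frame: x ahead of the robot, y to its left, z up, the work surface at z = 0. Lengths are in m, angles in rad, forces in N, time in s.
With the tool pointing down it reaches from about 0.425 to 0.95 m from the base axis. Payload 3.5 kg.
Tool frame: the origin (TCP) lies between the finger pads; the fingertips stand 8 mm ahead of it and the grasp point (between the pads) lies 11 mm behind it; z points along the fingers, y is the line along which they close (so a half turn about z gives the same grasp; the last joint's range is limited). The gripper opens to 85 mm and grips with 20 to 120 N. Pads are 22 mm wide; open, the fingers measure 114 mm over their backs; the gripper's body (76 mm by 85 mm) begins 54 mm behind the grasp point. The pads swing forward as they close: fully open they stand 13 mm farther back than shut.
Start: joints at [-1.359, 0.286, 1.577, -0, 1.279, -0.15], TCP at [0.239, -0.631, 0.239] pointing down, gripper open.
Joint ranges: [-2.77, 2.77], [-0.9, 2.22], [0.21, 2.48], [-1.53, 4.67], [0.24, 2.81], [-2.84, 2.84]. Speed limits (rad/s): [2.79, 2.79, 3.14, 3.14, 3.14, 3.14].

INTERFACE

Orientations are given as a unit quaternion [w, x, y, z].
In Python, from bench import robot gives the robot as it stands. The module is installed in compiled form; this text tells all that it offers.
- The arm moves only by the tool jog_arm, never from a script. Its argument "deltas" is a list that holds one entry, the list of rows, each a list of 5 numbers: the shift along the world's x, y, z in mm, then the turn about the world's z in units of 5 degrees (1.0 is 5 degrees), then the closure, from 0 (fully open) to 1 (shut). A call has 1 to 20 rows; each row is the pose to reach, as a shift and turn from the pose commanded when the call began; what a row does not reach only later rows make up. A row lasts 1/10 s, in which the tool goes at most 50 mm and 8.59 degrees, less where a joint would pass 70% of its speed; a pose out of reach is approached as far as the arm can. A call with a gripper value outside its range is refused whole. The fingers move at their own pace and stop on an object; "newtons" is the grip in N (left out, the last holds). Time passes only in rows, so rows that repeat a pose let the fingers close. It gives the time, the measured TCP pose, the force, the opening and the grip force at its end, in the units of the state.
- robot.get_obs(): the state, without advancing time (a new reading comes with each control period).
- robot.capture(name): name is "scene" or "side" or "wrist"; returns a dict with "img" (420x560x3 uint8, red, green, blue), "z_map" (420x560 float32, m along the optical axis (not along the pixel's ray), 0 where there is no reading), "vertical_fov" (degrees; the focal length in pixels is half the picture's height over the tangent of half this angle, whatever the lens; pixels are square), "cx", "cy" (the principal point, pixels), "R" (3x3) and "t" (3): a world point X has camera coordinates R X + t. Camera axes: x right, y down, z forward; pixel columns grow to the right and rows downward; lengths in m; the calibration is good to about 2 mm. A picture is of the moment at which its call begins.
- robot.hand_in(): hands the job in; it is judged then, once.
Trained networks look in a picture, given as the dict that the camera call returned (one of the last four; its "shot" number tells which), for a name from the list of things; names that differ only in an ending like _2 or _b are one class to them, and where a whole thing is asked for, a point or a joint stands for the part that bears it (a point fixed in the world has none). Each returns a list of dicts, best first, with "confidence" (0 to 1); they miss things now and then, are a little off and sometimes report something else, mostly with a low value. They report only what shows in the picture. A call takes as long as a camera call.
- robot.outline_of(picture, query): "mask" (420x560 bool, what is visible of it).
- robot.spot_point(picture, query): "position" ([x, y, z] in m, in world coordinates, good to about 4 mm: a listed point, or the origin of a listed thing).
The state is a dict: "time_s": time; "q": joint angles; "qd": joint speeds; "joint_efforts": joint torques, N m; "ee_pos": TCP position; "ee_rot": TCP orientation; "wrist_force": force on the tool from outside, world axes, zero at the start; "moment": the same for the moment, N m; "finger_gap": finger opening in m; "finger_force": force on a finger pad.
Only numpy, scipy, OpenCV 4.12 (cv2) and the standard library are available. Lean on these libraries where they do the work, as an engineer would, in place of code of your own. Each camera call takes 0.05 s, during which the arm holds its last target. There are 200 camera calls.

## Working session

There is one attempt and no reset: what is moved stays moved. The work goes in short steps, Python scripts to look and compute and a tool call to move; the robot and the scene stay as the last step left them, time stands still between calls to the robot, and variables do not carry over. Pictures are saved under pics/ and viewed, at most 17 in all, crops included, and the job is handed in when it is done.

Besides the shell and the picture viewer there is one more tool, called after "Request:" as name([rows], argument=value, ...), one row to a line, values as JSON. jog_arm: Moves the arm, as the interface text tells. Its arguments: {"type":"object","properties":{"deltas":{"type":"array","items":{"type":"array","items":{"type":"array","items":{"type":"number"}}}},"newtons":{"type":"number"}},"required":["deltas"]}

```bash
mkdir -p pics; cat > h.py <<'E'
import numpy as np, cv2
from bench import robot
def f(p): return p["img"].shape[0]/2/np.tan(np.radians(p["vertical_fov"])/2)
def cloud(p):
    z=p["z_map"]; v,u=np.mgrid[:z.shape[0],:z.shape[1]]
    c=np.stack([(u-p["cx"])*z/f(p),(v-p["cy"])*z/f(p),z],-1)
    return (c-p["t"])@p["R"]   # world
def save(p,n): cv2.imwrite(f"pics/{n}.png",cv2.cvtColor(p["img"],cv2.COLOR_RGB2BGR))
E
python3 - <<'E'
from h import *
o=robot.get_obs(); print(o["ee_pos"],o["ee_rot"],o["time_s"])
names="water_case soil_case bottle tube pen tin_large tin_medium tin_small dish flask".split()
for c in ["scene","side"]:
    p=robot.capture(c); save(p,c+"0"); W=cloud(p)
    for n in names:
        r=robot.spot_point(p,n); m=robot.outline_of(p,n)
        s=[(np.round(x["position"],3).tolist(),round(x["confidence"],2)) for x in r[:3]]
        t=[]
        for x in m[:2]:
            k=x["mask"]&(p["z_map"]>0); q=W[k]
            if len(q): 
                v,u=np.nonzero(k); t.append((int(u.mean()),int(v.mean()),len(q),np.round(np.percentile(q,[2,98],axis=0),3).tolist(),round(x["confidence"],2)))
        print(c,n,s,t)
E
```

```text
[ 0.23883054 -0.6306551   0.23790797] [-1.19145685e-03  9.83679259e-01  1.79926914e-01 -3.17202837e-05] 0.0
scene water_case [([0.468, 0.133, -0.005], 0.79)] [(251, 288, 2769, [[0.392, 0.046, 0.005], [0.528, 0.219, 0.023]], 0.9)]
scene soil_case [] [(315, 256, 246, [[0.46, -0.125, -0.001], [0.542, -0.06, 0.024]], 0.77), (252, 288, 2753, [[0.391, 0.044, 0.005], [0.526, 0.219, 0.023]], 0.36)]
scene bottle [([0.627, 0.191, 0.001], 0.6)] [(170, 273, 324, [[0.533, 0.296, 0.042], [0.577, 0.35, 0.084]], 0.68), (211, 240, 897, [[0.593, 0.165, 0.01], [0.639, 0.219, 0.143]], 0.62)]
scene tube [] []
scene pen [([0.662, -0.003, 0.003], 0.64), ([0.561, 0.323, 0.083], 0.33)] [(266, 233, 157, [[0.644, -0.059, -0.001], [0.684, 0.067, 0.015]], 0.5)]
scene tin_large [([0.565, 0.33, -0.003], 0.97)] [(170, 285, 586, [[0.519, 0.288, 0.002], [0.578, 0.366, 0.048]], 0.88)]
scene tin_medium [([0.565, 0.322, 0.042], 0.58)] [(169, 285, 571, [[0.519, 0.29, 0.001], [0.581, 0.367, 0.048]], 0.65), (170, 273, 243, [[0.533, 0.297, 0.047], [0.563, 0.348, 0.084]], 0.55)]
scene tin_small [([0.562, 0.323, 0.08], 0.71)]
[... 644 characters left out ...]
402, 275, 195, [[0.511, -0.371, 0.002], [0.527, -0.349, 0.068]], 0.72)]
side pen [([0.664, 0.003, 0.0], 0.47)] [(279, 208, 183, [[0.646, -0.054, 0.002], [0.677, 0.066, 0.015]], 0.49)]
side tin_large [([0.561, 0.33, 0.0], 0.67), ([0.661, 0.007, -0.003], 0.65)] [(152, 203, 176, [[0.52, 0.317, 0.005], [0.56, 0.368, 0.048]], 0.53)]
side tin_medium [] [(156, 193, 129, [[0.164, 0.023, 0.043], [0.558, 0.354, 0.484]], 0.58)]
side tin_small [([0.562, 0.323, 0.084], 0.58), ([0.664, 0.008, -0.0], 0.53)] [(157, 180, 200, [[0.542, 0.307, 0.083], [0.579, 0.343, 0.116]], 0.59)]
side dish [([0.645, -0.175, 0.0], 0.52)] [(338, 230, 329, [[0.606, -0.202, 0.001], [0.657, -0.144, 0.02]], 0.81)]
side flask [] []
```

View pics/scene0.png

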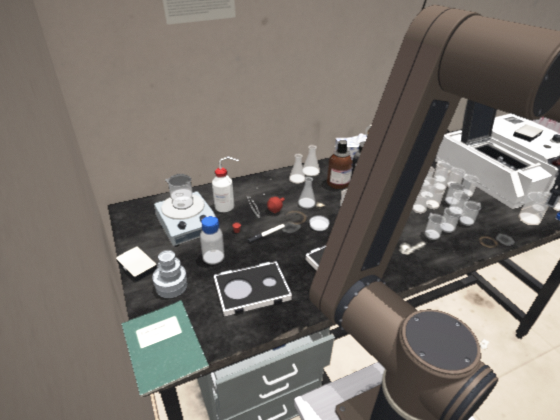

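View pics/side0.png

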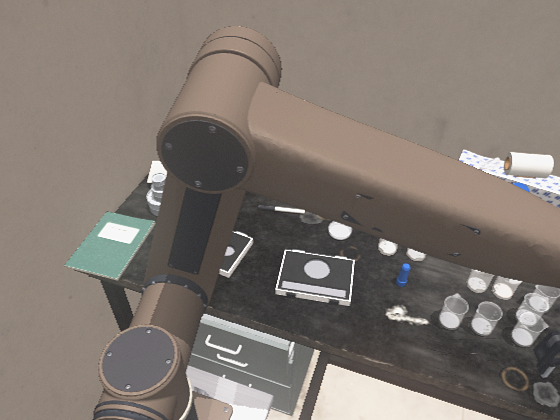

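The scene view shows the bottle at (211,240), water case at (251,288), stack at (170,270) and pen at (266,233). The side view shows the tube at (402,275) and soil case at (315,277). Next I move over the soil case to look with the wrist camera.

Request:
jog_arm([
  [[230, 300, 100, -4.14, 0], [230, 300, 100, -4.14, 0], [230, 300, 100, -4.14, 0], [230, 300, 100, -4.14, 0], [230, 300, 100, -4.14, 0], [230, 300, 100, -4.14, 0], [230, 300, 100, -4.14, 0], [230, 300, 100, -4.14, 0], [230, 470, 100, -4.14, 0], [230, 470, 100, -4.14, 0], [230, 470, 100, -4.14, 0], [230, 470, 100, -4.14, 0], [230, 470, 100, -4.14, 0], [230, 470, 100, -4.14, 0]],
])

```text
time_s: 3.5
ee_pos: [0.469, -0.1613, 0.3396]
ee_rot: [0.0, 1.0, 0.001, 0.0]
wrist_force: [0.4, -0.1, -0.3]
finger_gap: 0.0853
finger_force: 0.0
```

```bash
cat >> h.py <<'E'
def circ(q):
    "centre, diameter of enclosing circle and centroid of xy points (mm)"
    c,r=cv2.minEnclosingCircle((q[:,:2]*1000).astype(np.float32)); return np.round(c,1),round(2*r,1),np.round(q[:,:2].mean(0)*1000,1)
def look(name,pic,names,view=True):
    p=robot.capture(name); save(p,pic); W=cloud(p)
    for n in names:
        for x in robot.spot_point(p,n)[:2]: print(n,"spot",np.round(np.array(x["position"])*1000).astype(int),round(x["confidence"],2))
    return p,W
def case(W,p):
    "rim rectangle of a case (z 17-24 mm), from its outline"
E
cat > a.py <<'E'
from h import *
o=robot.get_obs(); print(o["ee_pos"],o["ee_rot"],o["time_s"])
p,W=look("wrist","w0",["soil_case","pen","dish","water_case"])
print("cam",-p["R"].T@p["t"],p["R"][2], f(p))
m=robot.outline_of(p,"soil_case")
for x in m[:1]:
    k=x["mask"]&(W[...,2]>.015)&(W[...,2]<.025); q=W[k]
    print(x["confidence"],len(q),cv2.minAreaRect((q[:,:2]*1000).astype(np.float32)))
E
python3 a.py
```

```text
[ 0.46901447 -0.1613342   0.33962128] [4.97028980e-04 9.99999589e-01 7.11003775e-04 2.62367283e-04] 3.5
soil_case spot [ 462 -152   -1] 0.82
dish spot [ 640 -175   -1] 0.87
water_case spot [469 134  -3] 0.83
cam [ 0.55403126 -0.16074631  0.47546797] [-0.32821843 -0.00155454 -0.94460057] 339.39393690217526
0.96 10912 ((464.26123046875, -157.44268798828125), (140.4302978515625, 180.28826904296875), 8.960104942321777)
```

View pics/w0.png

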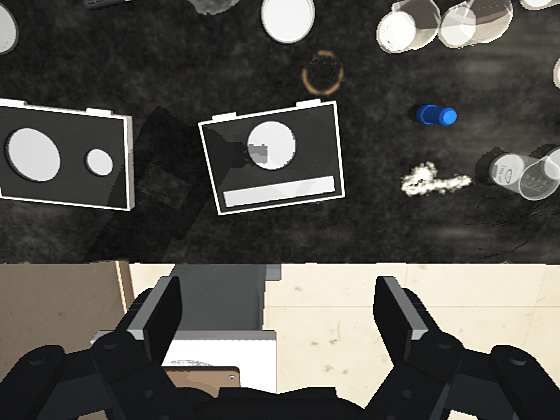

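The wrist view shows the soil case with its pocket at (271,145) and its slot at the bottom (278,190). Its yaw is about +9°, and the bumps on top are hinges. The tube is at (437,114), the dish at (287,15) and the water case on the left, at about -6.5° yaw.

```bash
cat >> h.py <<'E'
def foam(p,W,name):
    "case centre (mm), yaw (deg) from the dark foam rectangle; plus each pocket floor's enclosing circle/rect"
    m=robot.outline_of(p,name)[0]["mask"]; m=cv2.morphologyEx(m.astype(np.uint8),cv2.MORPH_CLOSE,np.ones((9,9)))>0
    Z=W[...,2]; g=p["img"].max(-1)
    k=(m&(g<110)&(Z>.016)&(Z<.026)).astype(np.uint8); k=cv2.morphologyEx(k,cv2.MORPH_OPEN,np.ones((5,5)))
    q=(W[k>0][:,:2]*1000).astype(np.float32); print(name,"foam",len(q),"z",np.median(W[k>0][:,2]).round(4),cv2.minAreaRect(q))
    l=(m&(g>110)).astype(np.uint8); l=cv2.erode(l,np.ones((5,5)))
    n,L,s,c=cv2.connectedComponentsWithStats(l)
    for i in range(1,n):
        if s[i,4]>150:
            x=W[(L==i)]; print("  bright",s[i,4],c[i].round(),"z",np.median(x[:,2]).round(4),cv2.minAreaRect((x[:,:2]*1000).astype(np.float32)))
E
cat > a.py <<'E'
from h import *
p,W=look("wrist","w1",[])
foam(p,W,"soil_case")
for n in ["tube"]:
    x=robot.outline_of(p,n)
    if x:
        q=W[x[0]["mask"]]; print(n,x[0]["confidence"],q.min(0),q.max(0)); t=q[q[:,2]>.062]; print(circ(t),len(t))
    print(robot.spot_point(p,n)[:1])
E
python3 a.py
```

```text
soil_case foam 7476 z 0.0212 ((464.41302490234375, -156.41921997070312), (123.1252670288086, 173.39532470703125), 8.783291816711426)
  bright 1372 [271. 144.] z 0.0113 ((501.0373229980469, -148.2640838623047), (93.64323425292969, 56.848411560058594), 16.642223358154297)
  bright 1190 [279. 191.] z 0.0163 ((481.37646484375, -153.89056396484375), (140.95245361328125, 149.4041748046875), 9.025049209594727)
tube 0.58 [ 5.13039107e-01 -3.75868934e-01  2.76755217e-04] [ 0.55403821 -0.1620882   0.47483836]
(array([ 540.3, -265.6]), 208.8, array([ 526.2, -357.9])) 242
[{'position': [0.5291, -0.3603, -0.0003], 'confidence': 0.97}]
```

Request:
jog_arm([
  [[20, 330, 20, 0, 0], [20, 330, 20, 0, 0], [20, 330, 20, 0, 0], [20, 330, 20, 0, 0], [20, 330, 20, 0, 0], [20, 330, 20, 0, 0], [20, 330, 20, 0, 0], [20, 330, 20, 0, 0], [20, 330, 20, 0, 0], [20, 330, 20, 0, 0], [20, 330, 20, 0, 0]],
])

```text
time_s: 5.1
ee_pos: [0.4891, 0.1675, 0.3592]
ee_rot: [0.0, 1.0, -0.001, -0.0]
wrist_force: [-0.0, 0.8, -0.6]
finger_gap: 0.0853
finger_force: 0.0
```

```bash
cat > b.py <<'E'
from h import *
o=robot.get_obs(); print(o["ee_pos"],o["ee_rot"],o["time_s"])
p,W=look("wrist","w2",["water_case","bottle","tin_large","tin_medium","tin_small","pen"])
foam(p,W,"water_case")
for n,lo,hi in [("bottle",.136,.146),("tin_small",.112,.122),("tin_medium",.078,.09),("tin_large",.042,.052)]:
    for x in robot.outline_of(p,n)[:2]:
        q=W[x["mask"]]; t=q[(q[:,2]>lo)&(q[:,2]<hi)]
        print(n,round(x["confidence"],2),len(t),circ(t) if len(t)>5 else "", np.argwhere(x["mask"]).mean(0).round())
E
python3 b.py
```

```text
[0.48907993 0.1675127  0.35922082] [ 1.41327302e-04  9.99999726e-01 -7.23746302e-04 -6.11975739e-05] 5.1
water_case spot [467 134  -1] 0.66
bottle spot [624 185  -4] 0.78
tin_large spot [566 325   2] 0.89
tin_medium spot [566 323  44] 0.55
tin_small spot [564 321  81] 0.76
pen spot [666   4   1] 0.83
water_case foam 7776 z 0.0213 ((466.74444580078125, 131.66163635253906), (173.32138061523438, 123.92266082763672), 83.88764190673828)
  bright 1417 [277. 167.] z 0.0113 ((501.9048767089844, 179.647216796875), (131.24093627929688, 65.10100555419922), 17.03603172302246)
  bright 293 [336. 173.] z 0.0113 ((507.72210693359375, 125.25188446044922), (155.16836547851562, 28.548873901367188), 43.022010803222656)
bottle 0.73 2205 (array([627.9, 189.8]), 47.7, array([627.6, 189.6])) [ 37. 256.]
tin_small 0.66 1130 (array([562.9, 324.5]), 40.4, array([563.4, 324.5])) [101. 134.]
tin_medium 0.8 750 (array([564.3, 322.2]), 55.7, array([567.3, 311. ])) [ 97. 156.]
tin_large 0.89 1310 (array([564.3, 327. ]), 83.7, array([567.7, 314.6])) [ 95. 164.]
```

View pics/w2.png

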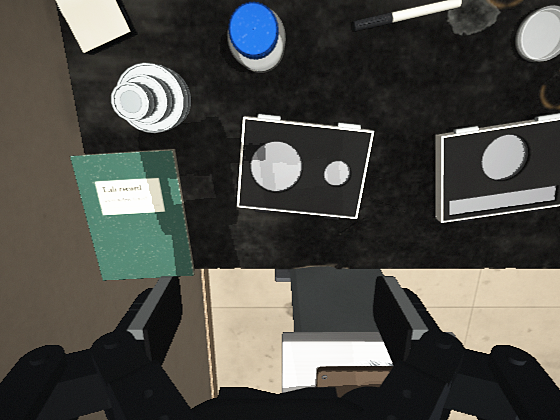

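The wrist view shows the bottle cap at (254,30), the stack at (135,98), the water case at (306,167) and the pen at (410,12). The measured sizes match the given ones. Grasping the bottle cap.

Request:
jog_arm([
  [[139, 21, -130, 0, 0], [139, 21, -130, 0, 0], [139, 21, -130, 0, 0], [139, 21, -130, 0, 0], [139, 21, -130, 0, 0], [139, 21, -180, 0, 0], [139, 21, -210, 0, 0], [139, 21, -230, 0, 0], [139, 21, -246, 0, 0], [139, 21, -246, 0, 0], [139, 21, -246, 0, 0], [139, 21, -246, 0, 1], [139, 21, -246, 0, 1], [139, 21, -246, 0, 1], [139, 21, -246, 0, 1], [139, 21, -246, 0, 1], [139, 21, -246, 0, 1], [139, 21, -246, 0, 1], [139, 21, -246, 0, 1]],
], newtons=40)

```text
time_s: 7.6
ee_pos: [0.6292, 0.19, 0.1154]
ee_rot: [-0.0, 1.0, 0.0, 0.002]
wrist_force: [-0.9, 0.2, 6.5]
finger_gap: 0.0464
finger_force: 41.1
```

```bash
python3 -c "
from bench import robot
o=robot.get_obs()
for k in ['ee_pos','q','wrist_force','moment','finger_gap','finger_force']: print(k,o[k])"
```

```text
ee_pos [0.62920344 0.19003957 0.11543082]
q [1.39142949e-01 3.66708115e-01 1.71338732e+00 1.70699354e-04
 1.05798931e+00 1.70927893e+00]
wrist_force [-0.86429301  0.17754752  6.49766103]
moment [0.04924741 0.07913907 0.01742331]
finger_gap 0.04642475504314534
finger_force 41.10913227152196
```

Request:
jog_arm([
  [[0, 0, 10, 0, 1], [0, 0, 25, 0, 1], [0, 0, 45, 0, 1], [0, 0, 45, 0, 1], [-40, -5, 45, 0, 1], [-80, -11, 45, 0, 1], [-120, -16, 45, 0, 1], [-157, -20, 45, 0, 1], [-157, -20, 45, 0, 1], [-157, -20, 45, 0, 1], [-157, -20, 45, 0, 1]],
])

```text
time_s: 8.7
ee_pos: [0.4721, 0.1698, 0.1588]
ee_rot: [-0.0, 1.0, 0.0, 0.001]
wrist_force: [0.2, 0.7, -1.8]
finger_gap: 0.0463
finger_force: 39.8
```

```bash
python3 - <<'E'
from h import *
print(robot.get_obs()["ee_pos"])
p,W=look("wrist","w3",["bottle"])
for x in robot.outline_of(p,"bottle")[:2]:
    q=W[x["mask"]]; print(x["confidence"],len(q),np.percentile(q,[1,50,99],axis=0).round(4))
E
```

```text
[0.47208299 0.16977196 0.15884275]
0.69 19089 [[0.4526 0.1434 0.0574]
 [0.4878 0.1701 0.1803]
 [0.5037 0.1968 0.1865]]
```

View pics/w3.png

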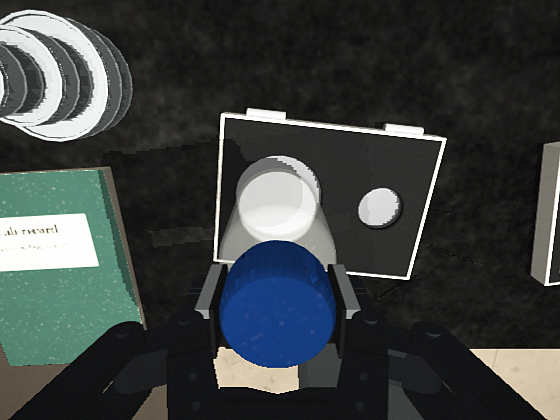

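The bottle hangs over its pocket: base at (278,205), pocket edge showing evenly around it. Lowering it slowly.

Request:
jog_arm([
  [[0, 0, -10, 0, 1], [0, 0, -20, 0, 1], [0, 0, -26, 0, 1], [0, 0, -29, 0, 1], [0, 0, -31, 0, 1], [0, 0, -32, 0, 1], [0, 0, -33, 0, 1], [0, 0, -33, 0, 1], [0, 0, -33, 0, 1]],
])

```text
time_s: 9.75
ee_pos: [0.4713, 0.1698, 0.1258]
ee_rot: [-0.0, 1.0, 0.0, 0.001]
wrist_force: [0.6, -1.0, -0.6]
finger_gap: 0.0462
finger_force: 40.0
```

Request:
jog_arm([
  [[0, 0, -1, 0, 1], [0, 0, -1, 0, 1], [0, 0, -2, 0, 1], [0, 0, -2, 0, 1]],
])

```text
time_s: 10.15
ee_pos: [0.4725, 0.1699, 0.1254]
ee_rot: [-0.0, 1.0, 0.0, 0.002]
wrist_force: [-0.1, 0.8, 7.0]
finger_gap: 0.0461
finger_force: 42.0
```

Request:
jog_arm([
  [[0, 0, -2, 0, 0.7], [0, 0, -2, 0, 0.35], [0, 0, -2, 0, 0], [0, 0, -2, 0, 0], [0, 0, 0, 0, 0], [0, 0, 40, 0, 0], [0, 0, 90, 0, 0], [0, 0, 130, 0, 0], [57, -580, 150, 18, 0], [57, -580, 150, 18, 0], [57, -580, 150, 18, 0], [57, -580, 150, 18, 0], [57, -580, 150, 18, 0], [57, -580, 150, 18, 0], [57, -580, 150, 18, 0], [57, -580, 150, 18, 0], [57, -580, 150, 18, 0], [57, -580, 150, 18, 0], [57, -580, 150, 18, 0], [57, -580, 150, 18, 0]],
])

```text
time_s: 12.15
ee_pos: [0.5253, -0.3872, 0.272]
ee_rot: [-0.0, 0.706, 0.708, 0.0]
wrist_force: [0.8, -0.2, 0.3]
finger_gap: 0.0854
finger_force: 0.0
```

Request:
jog_arm([
  [[0, 0, 0, 0, 0], [0, 0, 0, 0, 0]],
])

```text
time_s: 12.35
ee_pos: [0.5251, -0.3861, 0.2712]
ee_rot: [-0.001, 0.708, 0.706, 0.0]
wrist_force: [-0.3, 0.2, -0.3]
finger_gap: 0.0857
finger_force: 0.0
```

```bash
python3 - <<'E'
from h import *
o=robot.get_obs(); print(o["ee_pos"],o["ee_rot"],o["q"])
p,W=look("wrist","w4",["tube"])
for x in robot.outline_of(p,"tube")[:2]:
    q=W[x["mask"]&(p["z_map"]>.1)]; t=q[q[:,2]>.065]; print(x["confidence"],len(t),t[:,2].max(),circ(t))
p=robot.capture("scene"); W=cloud(p)
for x in robot.outline_of(p,"bottle")[:2]:
    q=W[x["mask"]&(p["z_map"]>.1)]; t=q[q[:,2]>.147]; print("b",x["confidence"],len(q),q[:,2].max(),circ(t) if len(t)>5 else "")
E
```

```text
[ 0.52508727 -0.38612311  0.27122614] [-1.14710173e-03  7.07746679e-01  7.06465342e-01  2.07734878e-04] [-7.89645720e-01  2.15076422e-01  1.60384539e+00  4.20441351e-04
  1.32496644e+00 -7.87936420e-01]
tube spot [ 525 -361   -2] 0.97
0.63 280 0.07088509567284988 (array([ 525.6, -360.9]), 19.8, array([ 525.8, -360.5]))
b 0.74 899 0.38980048720203614 (array([169.5,  62.5]), 23.1, array([169.7,  62.2]))
b 0.61 1127 0.15451039150425636 (array([467.7, 169.1]), 47.3, array([465.8, 169.9]))
```

View pics/w4.png

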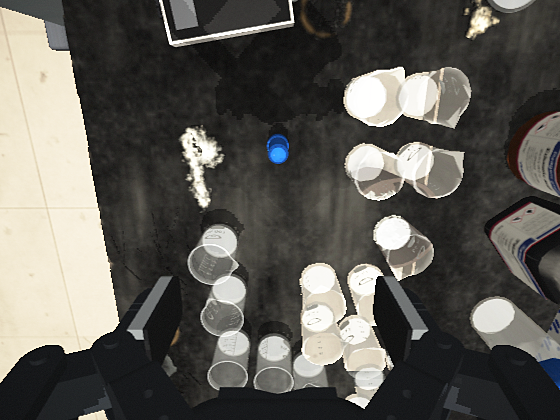

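The tube is at (278,150), with free bench on both sides of it. The bottle stands in its pocket. Grasping the tube with the fingers partly closed.

Request:
jog_arm([
  [[1, 25, -50, 0, 0.4], [1, 25, -100, 0, 0.4], [1, 25, -145, 0, 0.4], [1, 25, -180, 0, 0.4], [1, 25, -205, 0, 0.4], [1, 25, -225, 0, 0.4], [1, 25, -237, 0, 0.4], [1, 25, -237, 0, 0.4], [1, 25, -237, 0, 0.4], [1, 25, -237, 0, 1], [1, 25, -237, 0, 1], [1, 25, -237, 0, 1], [1, 25, -237, 0, 1], [1, 25, -237, 0, 1], [1, 25, -237, 0, 1], [1, 25, -237, 0, 1], [1, 25, -237, 0, 1]],
], newtons=30)

```text
time_s: 14.3
ee_pos: [0.5274, -0.361, 0.0371]
ee_rot: [0.001, 0.707, 0.707, 0.0]
wrist_force: [0.2, 0.8, 5.6]
finger_gap: 0.0211
finger_force: 30.9
```

Request:
jog_arm([
  [[0, 0, 10, 0, 1], [0, 0, 30, 0, 1], [0, 0, 60, 0, 1], [-6, 40, 70, 0, 1], [-12, 85, 70, 0, 1], [-19, 130, 70, 0, 1], [-26, 175, 70, 0, 1], [-33, 220, 70, 0, 1], [-39, 265, 70, 0, 1], [-46, 310, 70, 0, 1], [-52, 355, 70, 0, 1], [-59, 400, 70, 0, 1], [-63, 430, 70, 0, 1], [-65, 443, 70, 0, 1], [-65, 443, 70, 0, 1], [-65, 443, 70, 0, 1], [-65, 443, 70, 0, 1], [-65, 443, 70, 0, 1]],
])

```text
time_s: 16.1
ee_pos: [0.462, 0.0816, 0.1055]
ee_rot: [0.0, 0.708, 0.707, -0.0]
wrist_force: [0.2, -0.0, 0.1]
finger_gap: 0.021
finger_force: 30.4
```

```bash
python3 - <<'E'
from h import *
print(robot.get_obs()["ee_pos"],robot.get_obs()["finger_gap"])
for c in ["wrist","scene"]:
    p,W=look(c,c+"5",["tube"])
    for x in robot.outline_of(p,"tube")[:2]:
        q=W[x["mask"]&(p["z_map"]>.05)]; b=(p["img"][...,2]>1.5*p["img"][...,0])[x["mask"]&(p["z_map"]>.05)]; q=q[b]
        print(c,x["confidence"],len(q),np.percentile(q,[2,50,98],axis=0).round(4).tolist())
E
```

```text
[0.46195404 0.08155881 0.10546146] 0.02098018541570873
tube spot [462  82  67] 0.69
wrist 0.8 5014 [[0.452, 0.0774, 0.0752], [0.4625, 0.0901, 0.1245], [0.4722, 0.0943, 0.1383]]
tube spot [460  80  69] 0.68
scene 0.53 4 [[0.4477, 0.0738, 0.0169], [0.4807, 0.0824, 0.0453], [0.5072, 0.0932, 0.072]]
```

View pics/wrist5.png

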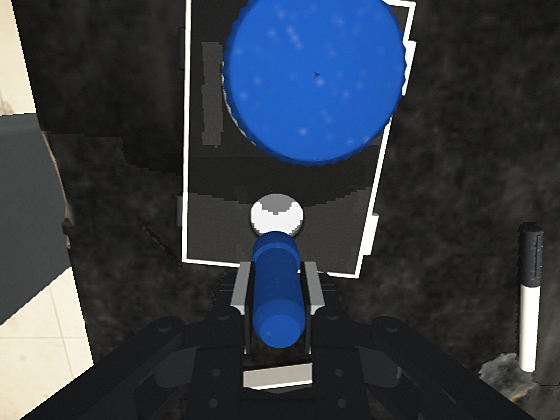

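The tube hangs clear of the bottle, base at (275,245), with its pocket at (276,215) below it in the tilted view. Lowering it.

Request:
jog_arm([
  [[0, 0, -15, 0, 1], [0, 0, -30, 0, 1], [0, 0, -42, 0, 1], [0, 0, -50, 0, 1], [0, 0, -53, 0, 1], [0, 0, -55, 0, 1], [0, 0, -56, 0, 1], [0, 0, -57, 0, 1], [0, 0, -58, 0, 1], [0, 0, -58, 0, 1], [0, 0, -59, 0, 1], [0, 0, -59, 0, 1]],
])

```text
time_s: 17.6
ee_pos: [0.4619, 0.0828, 0.0471]
ee_rot: [0.0, 0.707, 0.707, 0.0]
wrist_force: [-1.3, 0.9, 4.4]
finger_gap: 0.0212
finger_force: 31.1
```

Request:
jog_arm([
  [[0, 0, 0, 0, 0.8], [0, 0, 0, 0, 0.5], [0, 0, 0, 0, 0.4], [0, 0, 2, 0, 0.4], [0, 0, 30, 0, 0.4], [0, 0, 75, 0, 0.4], [0, 0, 120, 0, 0.3], [0, 0, 160, 0, 0.2], [20, 45, 160, 0, 0], [40, 90, 160, 0, 0], [60, 135, 160, 0, 0], [80, 180, 160, 0, 0], [95, 225, 160, 0, 0], [102, 242, 160, 0, 0], [102, 242, 160, 0, 0], [102, 242, 160, 0, 0], [102, 242, 160, 0, 0]],
])

```text
time_s: 19.3
ee_pos: [0.5632, 0.3237, 0.2062]
ee_rot: [-0.0, 0.707, 0.707, -0.0]
wrist_force: [0.5, -0.4, 0.3]
finger_gap: 0.0855
finger_force: 0.0
```

```bash
python3 - <<'E'
from h import *
o=robot.get_obs();print(o["ee_pos"],o["q"])
p,W=look("scene","s6",["tube","bottle"])
for n in ["tube","bottle"]:
  for x in robot.outline_of(p,n)[:2]:
    q=W[x["mask"]&(p["z_map"]>.05)]
    print(n,round(x["confidence"],2),len(q),np.percentile(q,[3,50,97],axis=0).round(3).tolist())
cv2.imwrite("pics/s6c.png",cv2.resize(cv2.cvtColor(p["img"][180:330,130:330],cv2.COLOR_RGB2BGR),None,fx=3,fy=3))
E
```

```text
[0.56324862 0.32367754 0.20616972] [ 3.65746733e-01  2.59026634e-01  1.67195007e+00 -3.34279259e-04
  1.21152057e+00  3.66240593e-01]
tube spot [466  84  11] 0.66
bottle spot [472 173   9] 0.58
bottle spot [470 134  -1] 0.56
tube 0.49 171 [[0.445, 0.074, 0.017], [0.451, 0.085, 0.05], [0.463, 0.094, 0.079]]
bottle 0.92 1118 [[0.437, 0.144, 0.02], [0.448, 0.176, 0.1], [0.485, 0.199, 0.152]]
```

View pics/s6c.png

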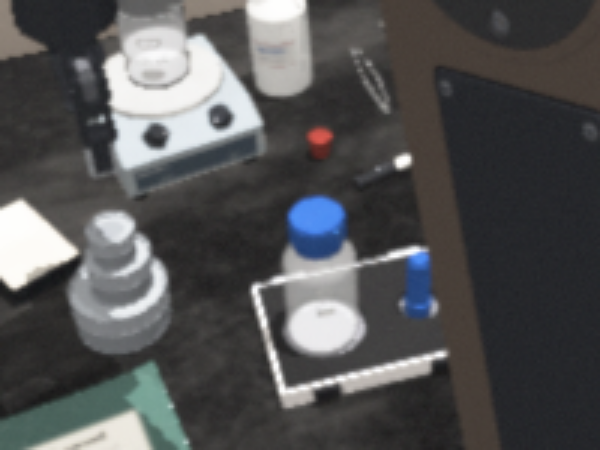

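Crop: the bottle (320,275) and the tube (418,285) stand upright in their pockets. The stack at (115,285) is clear of the balance. Grasping the small tin.

Request:
jog_arm([
  [[0, 1, -40, 0, 0.3], [0, 1, -75, 0, 0.3], [0, 1, -95, 0, 0.3], [0, 1, -105, 0, 0.3], [0, 1, -110, 0, 0.3], [0, 1, -110, 0, 0.3], [0, 1, -110, 0, 0.3], [0, 1, -110, 0, 1], [0, 1, -110, 0, 1], [0, 1, -110, 0, 1], [0, 1, -110, 0, 1], [0, 1, -110, 0, 1], [0, 1, -110, 0, 1], [0, 1, -110, 0, 1]],
], newtons=25)

```text
time_s: 20.95
ee_pos: [0.5646, 0.3262, 0.0982]
ee_rot: [0.001, 0.707, 0.707, 0.001]
wrist_force: [-0.2, -0.6, 6.1]
finger_gap: 0.0384
finger_force: 25.6
```

Request:
jog_arm([
  [[0, 0, 5, 0, 1], [0, 0, 15, 0, 1], [0, 0, 35, 0, 1], [0, 0, 50, 0, 1], [0, 0, 50, 0, 1], [0, 0, 50, 0, 1]],
])

```text
time_s: 21.55
ee_pos: [0.5637, 0.3258, 0.1468]
ee_rot: [0.0, 0.707, 0.707, 0.0]
wrist_force: [0.5, 0.0, -1.1]
finger_gap: 0.0383
finger_force: 25.3
```

```bash
python3 - <<'E'
from h import *
print(robot.get_obs()["ee_pos"])
p,W=look("wrist","w7",["tin_small","tin_medium","tin_large"])
for n in ["tin_small","tin_medium","tin_large"]:
  for x in robot.outline_of(p,n)[:2]:
    q=W[x["mask"]&(p["z_map"]>.05)]
    print(n,round(x["confidence"],2),len(q),np.percentile(q,[3,50,97],axis=0).round(3).tolist())
E
```

```text
[0.56370445 0.32575345 0.14684544]
tin_small spot [565 322 129] 0.87
tin_medium spot [568 324  41] 0.92
tin_large spot [568 327   3] 0.72
tin_large spot [566 323 128] 0.6
tin_small 0.91 8420 [[0.547, 0.308, 0.134], [0.564, 0.33, 0.162], [0.581, 0.344, 0.165]]
tin_medium 0.6 4435 [[0.54, 0.314, 0.053], [0.564, 0.334, 0.081], [0.589, 0.351, 0.085]]
tin_large 0.75 4720 [[0.526, 0.314, 0.015], [0.565, 0.351, 0.045], [0.603, 0.369, 0.049]]
```

View pics/w7.png

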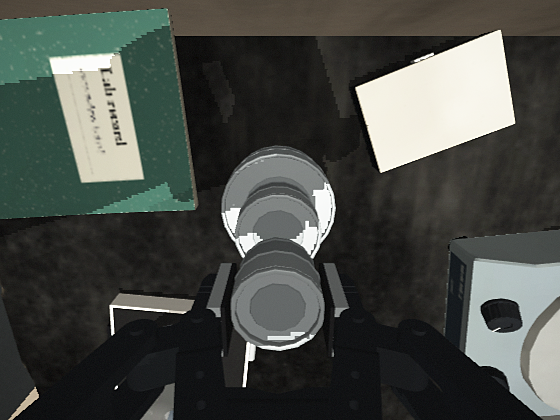

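The small tin is held at (277,300). The middle tin at (278,220) stayed on the large one. Setting the small tin down on the open bench near (590,200).

Request:
jog_arm([
  [[8, -40, 0, 0, 1], [16, -85, 0, 0, 1], [26, -125, 0, 0, 1], [26, -125, -20, 0, 1], [26, -125, -60, 0, 1], [26, -125, -95, 0, 1], [26, -125, -112, 0, 1], [26, -125, -120, 0, 1], [26, -125, -124, 0, 1], [26, -125, -126, 0, 1], [26, -125, -127, 0, 1], [26, -125, -128, 0, 1], [26, -125, -129, 0, 1]],
])

```text
time_s: 23.2
ee_pos: [0.5903, 0.2009, 0.0185]
ee_rot: [0.001, 0.707, 0.707, 0.001]
wrist_force: [-1.0, -0.1, -1.2]
finger_gap: 0.0382
finger_force: 25.3
```

Request:
jog_arm([
  [[0, 0, 0, 0, 0.8], [0, 0, 0, 0, 0.4], [0, 0, 0, 0, 0.3], [0, 0, 0, 0, 0.2], [0, 0, 0, 0, 0.2], [0, 0, 30, 0, 0.1], [0, 0, 75, 0, 0], [0, 0, 125, 0, 0], [0, 0, 175, 0, 0], [-10, 10, 225, 0, 0], [-24, 30, 240, 0, 0], [-24, 30, 240, 0, 0], [-24, 30, 240, 0, 0]],
])

```text
time_s: 24.5
ee_pos: [0.5653, 0.2308, 0.2572]
ee_rot: [0.0, 0.707, 0.708, -0.0]
wrist_force: [-0.2, -0.3, -0.3]
finger_gap: 0.0852
finger_force: 0.0
```

```bash
python3 - <<'E'
from h import *
print(robot.get_obs()["ee_pos"])
p,W=look("wrist","w8",["tin_small","tin_medium","tin_large"])
for n,lo,hi in [("tin_medium",.078,.09),("tin_large",.042,.052),("tin_small",.03,.04)]:
    for x in robot.outline_of(p,n)[:2]:
        q=W[x["mask"]&(p["z_map"]>.05)]; t=q[(q[:,2]>lo)&(q[:,2]<hi)]
        print(n,round(x["confidence"],2),len(t),circ(t) if len(t)>5 else "", np.argwhere(x["mask"]).mean(0).round())
E
```

```text
[0.56530821 0.23079812 0.25721301]
tin_small spot [593 198  -2] 0.75
tin_medium spot [565 324  43] 0.88
tin_medium 0.68 3435 (array([564.5, 323.4]), 55.3, array([564.3, 324. ])) [ 80. 276.]
tin_large 0.81 2940 (array([564.8, 327.9]), 83.9, array([565.1, 334.3])) [ 69. 277.]
tin_small 0.94 981 (array([590.7, 200.1]), 40.1, array([590.4, 200.3])) [198. 299.]
```

Request:
jog_arm([
  [[-1, 45, -50, 0, 0], [-1, 93, -90, 0, 0], [-1, 93, -130, 0, 0], [-1, 93, -160, 0, 0], [-1, 93, -180, 0, 0], [-1, 93, -190, 0, 0], [-1, 93, -194, 0, 0], [-1, 93, -194, 0, 0], [-1, 93, -194, 0, 0], [-1, 93, -194, 0, 1], [-1, 93, -194, 0, 1], [-1, 93, -194, 0, 1], [-1, 93, -194, 0, 1], [-1, 93, -194, 0, 1], [-1, 93, -194, 0, 1], [-1, 93, -194, 0, 1]],
], newtons=30)

```text
time_s: 26.45
ee_pos: [0.5655, 0.324, 0.0652]
ee_rot: [0.001, 0.707, 0.707, 0.001]
wrist_force: [-1.3, -0.6, 6.0]
finger_gap: 0.0544
finger_force: 32.2
```

Request:
jog_arm([
  [[0, 0, 5, 0, 1], [0, 0, 15, 0, 1], [0, 0, 40, 0, 1], [0, 0, 70, 0, 1], [0, 0, 100, 0, 1], [0, 0, 120, 0, 1], [0, 0, 120, 0, 1], [0, 0, 120, 0, 1]],
])

```text
time_s: 27.25
ee_pos: [0.5643, 0.3237, 0.1831]
ee_rot: [-0.0, 0.707, 0.707, -0.0]
wrist_force: [-0.5, 0.2, -1.8]
finger_gap: 0.0545
finger_force: 32.0
```

```bash
python3 - <<'E'
from h import *
print(robot.get_obs()["ee_pos"])
p,W=look("wrist","w9",["tin_medium","tin_large"])
for n in ["tin_medium","tin_large"]:
  for x in robot.outline_of(p,n)[:2]:
    q=W[x["mask"]&(p["z_map"]>.05)]
    print(n,round(x["confidence"],2),len(q),np.percentile(q,[3,50,97],axis=0).round(3).tolist())
E
```

```text
[0.56427521 0.32366527 0.18314725]
tin_medium spot [566 323 161] 0.91
tin_large spot [567 328  -1] 0.59
tin_medium 0.73 15249 [[0.541, 0.299, 0.171], [0.564, 0.329, 0.199], [0.588, 0.35, 0.203]]
tin_large 0.68 7195 [[0.528, 0.303, 0.028], [0.565, 0.335, 0.045], [0.602, 0.368, 0.048]]
```

Request:
jog_arm([
  [[-8, -45, 0, 0, 1], [-16, -93, 0, 0, 1], [-24, -141, 0, 0, 1], [-32, -189, 0, 0, 1], [-40, -237, 0, 0, 1], [-48, -285, 0, 0, 1], [-56, -333, 0, 0, 1], [-64, -381, 0, 0, 1], [-72, -429, -20, 0, 1], [-78, -465, -60, 0, 1], [-80, -477, -90, 0, 1], [-80, -477, -100, 0, 1], [-80, -477, -100, 0, 1], [-80, -477, -100, 0, 1], [-80, -477, -100, 0, 1]],
])

```text
time_s: 29.0
ee_pos: [0.4861, -0.1529, 0.0854]
ee_rot: [0.002, 0.706, 0.708, 0.001]
wrist_force: [-0.2, 0.1, -0.4]
finger_gap: 0.0547
finger_force: 32.2
```

```bash
python3 - <<'E'
from h import *
print(robot.get_obs()["ee_pos"])
p,W=look("wrist","w10",["tin_medium","soil_case","pen","dish"])
E
```

```text
[ 0.48612486 -0.15292715  0.08535929]
tin_medium spot [ 489 -153   66] 0.93
soil_case spot [ 463 -156   -1] 0.66
dish spot [ 642 -170    2] 0.85
```

View pics/w10.png

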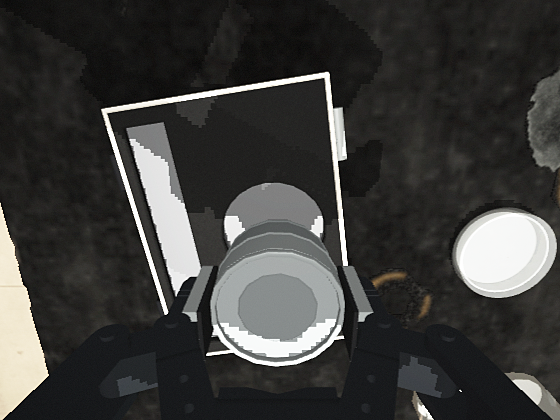

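The middle tin at (280,305) is centred in front of the pocket circle at (275,210), so I lower it.

Request:
jog_arm([
  [[-1, 0, -15, 0, 1], [-1, 0, -30, 0, 1], [-1, 0, -40, 0, 1], [-1, 0, -45, 0, 1], [-1, 0, -48, 0, 1], [-1, 0, -49, 0, 1], [-1, 0, -50, 0, 1], [-1, 0, -51, 0, 1], [-1, 0, -52, 0, 1], [-1, 0, -52, 0, 1]],
])

```text
time_s: 30.25
ee_pos: [0.4836, -0.1533, 0.0315]
ee_rot: [0.0, 0.707, 0.707, 0.0]
wrist_force: [-0.6, 0.2, -1.3]
finger_gap: 0.054
finger_force: 32.3
```

Request:
jog_arm([
  [[0, 0, -1, 0, 1], [0, 0, -1, 0, 1], [0, 0, -2, 0, 1], [0, 0, -2, 0, 1]],
])

```text
time_s: 30.65
ee_pos: [0.4839, -0.1533, 0.0311]
ee_rot: [-0.0, 0.707, 0.707, -0.0]
wrist_force: [-5.0, 2.5, 10.7]
finger_gap: 0.0543
finger_force: 33.2
```

Request:
jog_arm([
  [[0, 0, -2, 0, 0.8], [0, 0, -1, 0, 0.5], [0, 0, -1, 0, 0.2], [0, 0, 0, 0, 0.1], [0, 0, 3, 0, 0.1], [0, 0, 30, 0, 0], [0, 0, 75, 0, 0], [0, 0, 125, 0, 0], [45, 20, 170, 0, 0], [90, 40, 200, 0, 0], [135, 60, 220, 0, 0], [176, 73, 220, 0, 0], [176, 73, 220, 0, 0], [176, 73, 220, 0, 0], [176, 73, 220, 0, 0]],
])

```text
time_s: 32.15
ee_pos: [0.659, -0.0802, 0.2484]
ee_rot: [-0.001, 0.707, 0.707, -0.001]
wrist_force: [-1.4, 0.3, -1.9]
finger_gap: 0.0854
finger_force: 0.0
```

```bash
python3 - <<'E'
from h import *
o=robot.get_obs();print(o["ee_pos"],o["q"])
p,W=look("wrist","w11",["pen","tin_medium"])
for n in ["pen"]:
  for x in robot.outline_of(p,n)[:2]:
    q=W[x["mask"]&(p["z_map"]>.05)]; t=q[(q[:,2]>.008)&(q[:,2]<.02)]
    print(n,round(x["confidence"],2),len(t),cv2.minAreaRect((t[:,:2]*1000).astype(np.float32)),np.median(t,axis=0), np.argwhere(x["mask"]).mean(0))
p=robot.capture("side"); W=cloud(p)
for x in robot.outline_of(p,"tin_medium")[:2]:
    q=W[x["mask"]&(p["z_map"]>.05)]; t=q[q[:,2]>.043]; print(x["confidence"],np.percentile(q,[3,50,97],axis=0).round(3).tolist(),circ(t))
E
```

```text
[ 0.65896801 -0.08019081  0.24836312] [-2.73537986e-01  2.56782802e-01  1.59603631e+00 -4.14295644e-04
  1.29096105e+00 -2.74350031e-01]
pen spot [666   3   3] 0.78
pen spot [ 639 -176    0] 0.38
tin_medium spot [ 486 -152    9] 0.84
pen 0.79 1467 ((665.73291015625, 3.9281158447265625), (12.338765144348145, 132.75392150878906), 11.644305229187012) [0.66437503 0.01307679 0.01265556] [ 84.23803102 282.67430883]
0.75 [[0.455, -0.177, 0.015], [0.471, -0.154, 0.045], [0.505, -0.129, 0.049]] (array([ 481.9, -153.4]), 56.5, array([ 481.4, -153.2]))
```

View pics/w11.png

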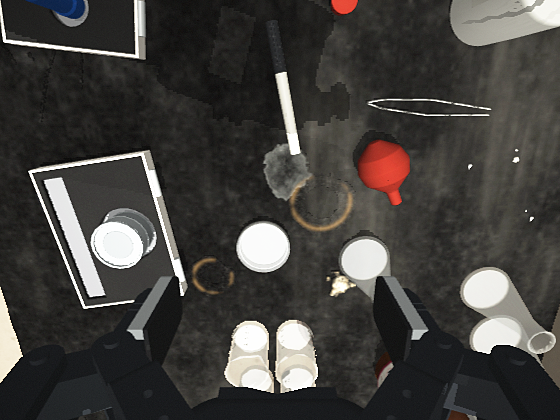

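The middle tin sits in its pocket at (120,243). The pen runs from (272,25) to (294,150), about 101.6°. Tweezers at (430,105) and the bulb at (385,165) are clear of it. Grasping the pen.

Request:
jog_arm([
  [[7, 45, -30, 1.7, 0.5], [7, 84, -60, 2.33, 0.5], [7, 84, -110, 2.33, 0.5], [7, 84, -160, 2.33, 0.5], [7, 84, -200, 2.33, 0.5], [7, 84, -220, 2.33, 0.5], [7, 84, -232, 2.33, 0.5], [7, 84, -236, 2.33, 0.5], [7, 84, -237, 2.33, 0.5], [7, 84, -237, 2.33, 0.5], [7, 84, -237, 2.33, 0.7], [7, 84, -237, 2.33, 1], [7, 84, -237, 2.33, 1], [7, 84, -237, 2.33, 1], [7, 84, -237, 2.33, 1], [7, 84, -237, 2.33, 1], [7, 84, -237, 2.33, 1]],
], newtons=30)

```text
time_s: 34.15
ee_pos: [0.6677, 0.0036, 0.014]
ee_rot: [0.001, 0.631, 0.775, 0.001]
wrist_force: [-1.2, 1.1, 5.3]
finger_gap: 0.0117
finger_force: 31.9
```

Request:
jog_arm([
  [[0, 0, 5, 0, 1], [0, 0, 20, 0, 1], [0, 0, 50, 0, 1], [0, 0, 80, 0, 1], [0, 0, 90, 0, 1], [0, 0, 90, 0, 1], [0, 0, 90, 0, 1]],
])

```text
time_s: 34.85
ee_pos: [0.6658, 0.0038, 0.1014]
ee_rot: [-0.001, 0.631, 0.775, -0.0]
wrist_force: [0.9, 0.9, -0.6]
finger_gap: 0.0118
finger_force: 31.2
```

```bash
python3 - <<'E'
from h import *
o=robot.get_obs();print(o["ee_pos"],o["ee_rot"])
p,W=look("wrist","w12",["pen"])
for n in ["pen"]:
  for x in robot.outline_of(p,n)[:2]:
    q=W[x["mask"]&(p["z_map"]>.05)]
    print(n,round(x["confidence"],2),len(q),np.percentile(q,[1,50,99],axis=0).round(3).tolist(),q[np.argmax(q[:,1])])
E
```

```text
[0.66577656 0.00384698 0.10137103] [-7.70030086e-04  6.31484614e-01  7.75387885e-01 -4.66504675e-04]
pen spot [667   4  90] 0.63
pen 0.59 6492 [[0.648, -0.057, 0.095], [0.663, 0.022, 0.1], [0.681, 0.07, 0.103]] [0.65744774 0.07144037 0.09668171]
```

View pics/w12.png

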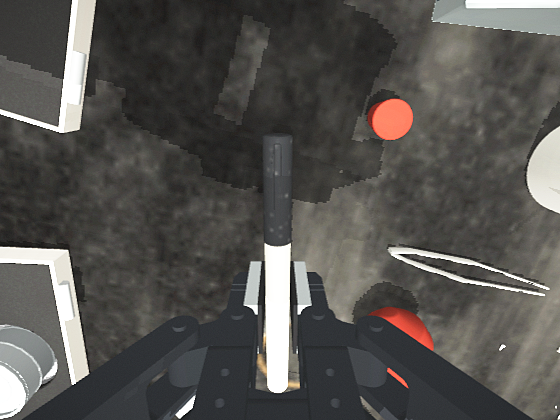

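The pen is held level and in line, from (277,135) to (278,390). Moving it over the slot.

Request:
jog_arm([
  [[-36, -25, 0, -0.2, 1], [-73, -50, 0, -0.4, 1], [-110, -75, 0, -0.58, 1], [-147, -100, 0, -0.58, 1], [-184, -125, 0, -0.58, 1], [-220, -150, 0, -0.58, 1], [-238, -162, -5, -0.58, 1], [-245, -167, -15, -0.58, 1], [-245, -167, -30, -0.58, 1], [-245, -167, -40, -0.58, 1], [-245, -167, -40, -0.58, 1], [-245, -167, -40, -0.58, 1], [-245, -167, -40, -0.58, 1]],
])

```text
time_s: 36.3
ee_pos: [0.4223, -0.1632, 0.0628]
ee_rot: [0.0, 0.651, 0.759, 0.0]
wrist_force: [0.9, -1.0, -0.3]
finger_gap: 0.0119
finger_force: 31.2
```

```bash
python3 - <<'E'
from h import *
o=robot.get_obs();print(o["ee_pos"],o["ee_rot"],np.degrees(2*np.arctan2(o["ee_rot"][2],o["ee_rot"][1]))-90)
p,W=look("wrist","w13",["pen","soil_case"])
for x in robot.outline_of(p,"pen")[:1]:
    q=W[x["mask"]&(p["z_map"]>.05)]
    print(round(x["confidence"],2),len(q),np.percentile(q,[1,50,99],axis=0).round(3).tolist(),cv2.minAreaRect((q[:,:2]*1000).astype(np.float32)))
E
```

```text
[ 0.42231976 -0.16321747  0.06282717] [3.66020790e-04 6.50588402e-01 7.59430440e-01 6.02725682e-05] 8.828034085316162
pen spot [ 424 -161   52] 0.96
soil_case spot [ 460 -156    0] 0.7
0.7 6485 [[0.408, -0.224, 0.057], [0.42, -0.144, 0.062], [0.435, -0.096, 0.064]] ((422.1708068847656, -161.6274871826172), (12.849085807800293, 133.32298278808594), 8.234261512756348)
```

View pics/w13.png

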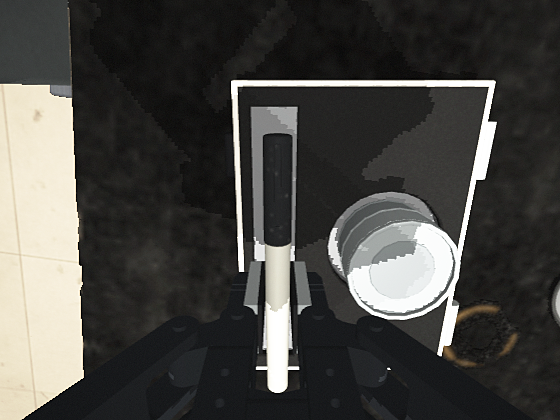

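The pen is over the slot and parallel to it: slot columns 252-298, pen 263-292. Lowering it.

Request:
jog_arm([
  [[-1, 0, -10, 0, 1], [-1, 0, -20, 0, 1], [-1, 0, -26, 0, 1], [-1, 0, -29, 0, 1], [-1, 0, -31, 0, 1], [-1, 0, -32, 0, 1], [-1, 0, -32, 0, 1], [-1, 0, -33, 0, 1], [-1, 0, -33, 0, 1]],
])

```text
time_s: 37.4
ee_pos: [0.4207, -0.1633, 0.0296]
ee_rot: [0.0, 0.651, 0.759, 0.0]
wrist_force: [-0.4, -0.2, -0.1]
finger_gap: 0.0116
finger_force: 31.2
```

Request:
jog_arm([
  [[0, 0, -1, 0, 1], [0, 0, -1, 0, 1], [0, 0, -1, 0, 1]],
])

```text
time_s: 37.7
ee_pos: [0.4209, -0.1634, 0.0289]
ee_rot: [0.0, 0.651, 0.759, 0.0]
wrist_force: [-1.2, 0.8, 4.1]
finger_gap: 0.0117
finger_force: 31.7
```

Request:
jog_arm([
  [[0, 0, -1, 0, 0.9], [0, 0, -1, 0, 0.75], [0, 0, 0, 0, 0.7], [0, 0, 2, 0, 0.7], [0, 0, 10, 0, 0.7], [0, 0, 40, 0, 0.7], [0, 0, 85, 0, 0.6], [0, 0, 130, 0, 0.3], [20, 43, 150, -0.8, 0.2], [40, 86, 150, -1.75, 0.2], [60, 129, 150, -1.75, 0.2], [80, 172, 150, -1.75, 0.2], [100, 215, 150, -1.75, 0.2], [120, 258, 150, -1.75, 0.2], [140, 301, 150, -1.75, 0.2], [160, 344, 150, -1.75, 0.2], [169, 363, 150, -1.75, 0.2], [169, 363, 150, -1.75, 0.2], [169, 363, 150, -1.75, 0.2]],
])

```text
time_s: 39.6
ee_pos: [0.5892, 0.1997, 0.1783]
ee_rot: [-0.0, 0.707, 0.708, -0.001]
wrist_force: [-0.2, -0.1, 0.2]
finger_gap: 0.0685
finger_force: 0.0
```

```bash
python3 - <<'E'
from h import *
o=robot.get_obs();print(o["ee_pos"],o["ee_rot"])
p,W=look("side","s14",["pen","tin_medium","tube","dish"])
for x in robot.outline_of(p,"pen")[:2]:
    q=W[x["mask"]&(p["z_map"]>.05)]
    print(round(x["confidence"],2),len(q),np.percentile(q,[2,50,98],axis=0).round(3).tolist(),cv2.minAreaRect((q[:,:2]*1000).astype(np.float32)))
p,W=look("wrist","w14",["tin_small"])
for x in robot.outline_of(p,"tin_small")[:2]:
    q=W[x["mask"]&(p["z_map"]>.05)]; t=q[(q[:,2]>.03)]; print(circ(t), q[:,2].max())
E
```

```text
[0.5891579  0.1996876  0.17825654] [-1.01213250e-04  7.06589387e-01  7.07623564e-01 -5.64503655e-04]
pen spot [ 417 -159   13] 0.66
tin_medium spot [ 481 -154   10] 0.69
tin_medium spot [469 132   1] 0.19
tube spot [589 198   3] 0.74
tube spot [462  84   9] 0.63
dish spot [ 645 -175    0] 0.64
dish spot [561 325   2] 0.56
0.85 267 [[0.406, -0.218, 0.014], [0.417, -0.161, 0.025], [0.434, -0.1, 0.03]] ((422.6158142089844, -159.2977294921875), (21.977128982543945, 126.77934265136719), 9.814043998718262)
0.16 178 [[0.446, 0.072, 0.013], [0.451, 0.079, 0.05], [0.463, 0.091, 0.079]] ((455.04052734375, 82.16715240478516), (20.65724754333496, 20.565004348754883), 76.43101501464844)
tin_small spot [592 199  -1] 0.86
(array([590.6, 200. ]), 40.0, array([590.5, 200.3])) 0.03783360560506703
```

Request:
jog_arm([
  [[1, 0, -50, 0, 0.3], [1, 0, -95, 0, 0.3], [1, 0, -130, 0, 0.3], [1, 0, -150, 0, 0.3], [1, 0, -159, 0, 0.3], [1, 0, -162, 0, 0.3], [1, 0, -162, 0, 0.3], [1, 0, -162, 0, 1], [1, 0, -162, 0, 1], [1, 0, -162, 0, 1], [1, 0, -162, 0, 1], [1, 0, -162, 0, 1], [1, 0, -162, 0, 1], [1, 0, -162, 0, 1]],
], newtons=25)

```text
time_s: 41.45
ee_pos: [0.5921, 0.2, 0.0185]
ee_rot: [0.001, 0.707, 0.707, 0.001]
wrist_force: [-0.1, -0.5, 5.9]
finger_gap: 0.0384
finger_force: 25.7
```

Request:
jog_arm([
  [[0, 0, 10, 0, 1], [0, 0, 40, 0, 1], [0, 0, 80, 0, 1], [-8, 40, 100, 0, 1], [-17, 85, 100, 0, 1], [-25, 128, 100, 0, 1], [-25, 128, 90, 0, 1], [-25, 128, 75, 0, 1], [-25, 128, 62, 0, 1], [-25, 128, 54, 0, 1], [-25, 128, 50, 0, 1], [-25, 128, 48, 0, 1], [-25, 128, 47, 0, 1], [-25, 128, 47, 0, 1], [-25, 128, 46, 0, 1], [-25, 128, 46, 0, 1]],
])

```text
time_s: 43.05
ee_pos: [0.5658, 0.3279, 0.0628]
ee_rot: [0.0, 0.707, 0.707, 0.0]
wrist_force: [-0.3, 0.6, -0.7]
finger_gap: 0.0383
finger_force: 25.4
```

Request:
jog_arm([
  [[0, 0, -1, 0, 1], [0, 0, -1, 0, 1], [0, 0, -2, 0, 1], [0, 0, -2, 0, 1]],
])

```text
time_s: 43.45
ee_pos: [0.5659, 0.328, 0.0625]
ee_rot: [0.0, 0.707, 0.707, 0.0]
wrist_force: [-2.6, -2.8, 8.1]
finger_gap: 0.0383
finger_force: 26.1
```

Request:
jog_arm([
  [[0, 0, -1, 0, 0.8], [0, 0, 0, 0, 0.5], [0, 0, 0, 0, 0.3], [0, 0, 0, 0, 0.2], [0, 0, 3, 0, 0.2], [0, 0, 30, 0, 0.2], [0, 0, 75, 0, 0.1], [0, 0, 125, 0, 0], [0, 0, 175, 0, 0], [0, -40, 200, 0, 0], [0, -85, 220, 0, 0], [0, -130, 220, 0, 0], [0, -130, 220, 0, 0], [0, -130, 220, 0, 0], [0, -130, 220, 0, 0]],
])

```text
time_s: 44.95
ee_pos: [0.5654, 0.1984, 0.28]
ee_rot: [-0.0, 0.707, 0.707, -0.0]
wrist_force: [-0.4, 0.3, -0.4]
finger_gap: 0.0857
finger_force: 0.0
```

```bash
python3 - <<'E'
from h import *
p,W=look("wrist","w15",["tin_small","tin_large"])
for n,lo in [("tin_small",.074),("tin_large",.043)]:
  for x in robot.outline_of(p,n)[:1]:
    q=W[x["mask"]&(p["z_map"]>.05)]; t=q[(q[:,2]>lo)]; print(n,circ(t), np.percentile(q[:,2],99))
p,W=look("side","s15",["pen","tin_medium","dish","tube"])
p,W=look("scene","s16",["bottle","tube","flask","dish","tin_medium"])
E
```

```text
tin_small spot [565 323  44] 0.73
tin_large spot [566 327   1] 0.86
tin_small (array([0., 0.]), 0.0, array([nan, nan])) 0.03136743851611405
tin_large (array([565. , 327.7]), 83.8, array([564.1, 326.8])) 0.07891817745628647
pen spot [ 417 -161   12] 0.73
tin_medium spot [ 480 -150    9] 0.58
dish spot [ 647 -174    1] 0.86
tube spot [459  87   9] 0.66
tube spot [471 168   8] 0.56
bottle spot [470 170  10] 0.77
tube spot [462  83  12] 0.48h.py:11: RuntimeWarning: Mean of empty slice.
  c,r=cv2.minEnclosingCircle((q[:,:2]*1000).astype(np.float32)); return np.round(c,1),round(2*r,1),np.round(q[:,:2].mean(0)*1000,1)
  ret = um.true_divide(
```

View pics/s15.png

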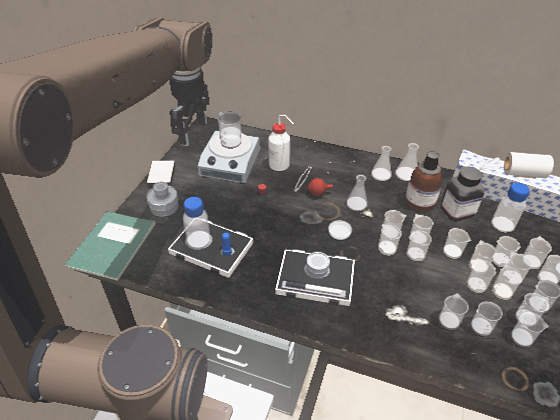

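View pics/w15.png

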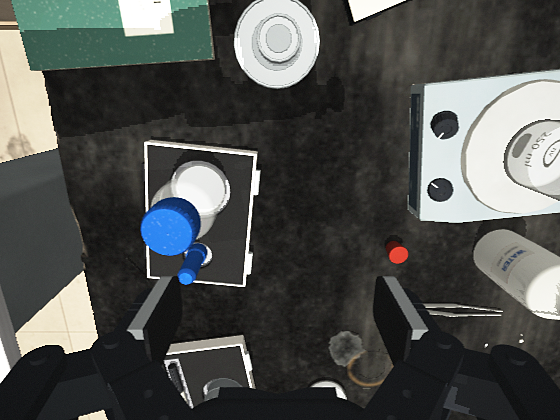

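The side view shows the bottle (197,225) and tube (227,243) upright in the water case. The tin (317,262) and pen (313,288) are in the soil case, the small tin sits on the large one (162,195), and the dish and flask look untouched. The wrist view shows the small tin centred inside the large tin's rim at (279,40).

```bash
python3 -c "
from bench import robot
print(robot.hand_in())"
```

```text
the job is handed in; nothing more can be done
None
```

Both kits are made up, the small tin stands again on the large tin inside its rim, the dish and nearest flask were not touched, and the job was handed in at about 45 s of the 144 s allowed; no verdict was returned.

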